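# Fit the test gauge to the air coupler

## Robot

A 7-joint arm with a two-finger parallel gripper is mounted at the origin on the work surface. World frame = base frame: x ahead of the robot, y to its left, z up, the work surface at z = 0. Lengths are in m, angles in rad, forces in N, time in s.
With the tool pointing down it reaches from about 0.425 to 0.925 m from the base axis. Payload 6.8 kg.
Tool frame: the origin (TCP) lies at the very end of the fingers, on their centre line; the grasp point (between the pads) lies 19 mm behind it; x points along the fingers, z is the direction in which the jaws open and shut, and the axes are right-handed (so a half turn about x gives the same grasp; the last joint's range is limited). The gripper opens to 85 mm and grips with 20 to 120 N. Pads are 22 mm wide; open, the fingers measure 114 mm over their backs; the gripper's body (76 mm by 85 mm) begins 54 mm behind the grasp point. The pads swing forward as they close: fully open they stand 13 mm farther back than shut.
Start: joints at [-1.228, 0.477, 0.022, 1.555, -0.011, 1.109, -0.083], TCP at [0.294, 0.608, 0.231] pointing down, gripper open.
Joint ranges: [-2.96, 2.96], [-0.34, 2.1], [-1.41, 1.46], [0.24, 2.44], [-1.37, 4.51], [0.17, 1.92], [-2.96, 2.96]. Speed limits (rad/s): [2.39, 2.39, 3.14, 3.14, 3.14, 3.14, 3.14].

## Interface

Orientations are given as a rotation vector (axis times angle).
In Python, from cell import status, optics, job_done gives the robot as it stands. The module is installed in compiled form; this text tells all that it offers.
- The arm moves only by the tool jog_arm, never from a script. Its argument "plan" is text: rows parted by semicolons, each of 7 numbers parted by spaces: the turn, a rotation vector about the world's x, y, z in rad, then the shift along the world's x, y, z in m, then the opening, from -1 (shut) to 1 (fully open), so that 0 is half open. In form: rx ry rz dx dy dz fingers; .... A call has exactly 5 rows; each row is the pose to reach, as a shift and turn from the pose commanded when the call began; what a row does not reach only later rows make up. A row lasts 1/12 s, in which the tool goes at most 41.7 mm and 7.16 degrees, less where a joint would pass 70% of its speed; a pose out of reach is approached as far as the arm can. A call with a gripper value outside its range is refused whole. The fingers move at their own pace and stop on an object; "grip_force" is the grip in N (left out, the last holds). Time passes only in rows, so rows that repeat a pose let the fingers close, or fill a call up. It gives the time, the measured TCP pose, the force and the opening at its end, in the units of the state.
- status.state(): the state, without advancing time (a new reading comes with each control period).
- optics.read_camera(name): name is "side" or "top"; returns the picture (480x640x3 uint8, red, green, blue); there is no depth.
- optics.camera_params(name): a dict with "K" (3x3 intrinsics, pixels), "k1" (the pictures are not rectified: a ray, as slopes to the right and down, at radius r is drawn at 1 + k1 r^2 times it, then the intrinsics apply), "rvec" (rotation vector, rad) and "tvec" (3), from world to camera coordinates, as OpenCV has them. Camera axes: x right, y down, z forward; pixel columns grow to the right and rows downward; lengths in m; the calibration is good to about 2 mm. A picture is of the moment at which its call begins. camera_params takes no time and is no camera call.
- job_done(): hands the job in, once; it reports no verdict.
The state is a dict: "clock": time; "joint_pos": joint angles; "qvel": joint speeds; "tau": joint torques, N m; "tool_pos": TCP position; "tcp_rot": TCP orientation; "force": force on the tool from outside, world axes, zero at the start; "ft_torque": the same for the moment, N m; "width": finger opening in m.
Only numpy, scipy, OpenCV 4.12 (cv2) and the standard library are available. Lean on these libraries where they do the work, as an engineer would, in place of code of your own. Each camera call takes 0.05 s, during which the arm holds its last target.

## Task

Fit the dial gauge from the holder to the open quick coupler on the air manifold: the sleeve is forward and the coupler shut, so first draw the sleeve straight back until it clicks and stays back on its own, then push the gauge's nipple straight in by feel until it is fully home and the sleeve springs forward and locks it. Work gently, the springs are light: do not strain the sleeve against its stop, force the gauge or ram it in. Leave the gauge standing upright and locked with the hand off it, and leave the other plugs and the things lying about where they are.

Things in the scene. Friction and masses are not known exactly. Their poses are not given: they have to be found in the camera images.
- manifold: Bench air manifold, screwed down: aluminium bar 60 x 240 mm, top 50 mm above the bench. Origin on the bench under the axis of the open coupler, z up; the bar runs from y = +45 to -195 mm, an inlet pipe to y = -265 mm. Two upright couplers on it, mouths up: the open one at the origin (use this) and one at y = -110 mm shut by a black dust plug (top at 148 mm, leave alone).
- coupler_mouth (a point): Centre of the open coupler's mouth, at its rim, 132 mm above the bench; z up, out of the mouth. Below it: hexagon foot 42 mm over corners up to 64 mm above the bench, barrel 32 mm in diameter up to the rim. 45 degree lead-in 26 mm wide at the rim, then a straight bore 21.6 mm in diameter.
- sleeve (a joint): Travel of the open coupler's sleeve back (straight down, away from the mouth) in m: 0 forward, 0.0095 at its hard stop. A spring of 2 N at 0 rising to 5 N at the stop pushes it up. Empty coupler: once drawn beyond about 0.0088 it latches, and when let go stays back at about 0.0083. It springs forward to 0 by itself when a nipple is pushed home.
- gauge: Test gauge, 0.22 to 0.37 kg: round dial case, dial up, on a brass plug nipple pointing down. Origin at the nipple's lower tip, z up along the axis. From the tip: lip 20 mm in diameter (2 mm tip chamfer) to 8 mm, groove to 15, shank 20 mm in diameter to 34, hexagon to 44, stem to 54, case to 83 mm. Starts upright in a socket of the holder, tip 21 mm above the bench.
- holder: Wooden block, 75 x 250 mm, 55 mm high, fixed to the bench; origin on the bench under its centre, long side along its y. Three upright sockets 23 mm in diameter, 42 mm deep at y = -85, 0 and +85 mm: the gauge stands in one of them, the dust plug and the hose tail in the other two.
- dust_plug: Spare plug with a black knob 30 mm across, steel nipple like the gauge's, standing in the holder; 63 mm long, top 84 mm above the bench; origin at its lower tip. Leave alone.
- hose_tail: Plug with a ribbed hose tail 19 mm across, steel nipple like the gauge's, standing in the holder; 74 mm long, top 95 mm above the bench; origin at its lower tip. Leave alone.
- spanner: Steel spanner 200 mm long lying flat on the bench between the robot and the task's things; origin under its middle. Leave alone.
- tape_roll: Roll of white thread tape, 54 mm across, 16 mm high, lying flat; origin under its centre. Leave alone.
- rod0: Short fired ceramic rod, 32 mm across and 90 mm long, lying on the bench; origin under its middle. Leave alone.
- coupler_bore (a point): Point on the bore's axis 12 mm below the rim. Sleeve forward: locking segments somewhere 6 to 19 mm below the rim (differs each time) block the bore. Sleeve latched back: a spring-loaded valve face stands 4 to 17 mm below the rim; a nipple must push it 14 to 16 mm further down, the spring rising from 2 to 9 N. How deep the insides sit cannot be measured: feel for it.
- gauge_case (a point): Middle of the gauge's case, on the axis, 69 mm above the nipple's tip: a plain round case 50 mm in diameter, from 54 to 83 mm above the tip, to be held by its rim.
- gauge_hex (a point): On the gauge's axis 34 mm above the tip: underside of the hexagon (31 mm over corners), which rests on the holder's top at the start. In the coupler the tip locks at 18 to 31 mm below the rim (differs each time), at 9 to 14 N of total push (its weight included), with a hard stop 1.5 mm deeper; the hexagon stays clear of the rim.
- grease_tin: Low round metal tin, 62 mm across and 44 mm high, standing on the bench; origin under its centre. Leave alone.
- sleeve_mid (a point): Fixed point on the open coupler's axis, 27 mm below the rim, at the usual middle height of the forward sleeve; the true middle is up to 6 mm higher or lower (differs each time). The sleeve is a ribbed steel ring sliding on the barrel, 42 mm in outside diameter and 38 mm long; behind (below) it a dark shoulder ring of 41 mm is its hard stop. Do not strain it there.

How it is judged:
On the way:
1. the sleeve has been drawn back and let go, and stays back on its own (value of joint sleeve above 0.006 m and contact force between the fingers and manifold below 0.3 N), for 0.2 s.
At the end, for the whole second after the job is handed in: The nipple is on the open coupler's axis within 3 mm, its tip at least 13.5 mm below the sleeve's upper end, the sleeve forward within 1.5 mm of its front end (locked), the gauge upright within 4 degrees and at rest, with nothing touching it but the coupler (horizontal distance between gauge and coupler_mouth below 0.003 m and z of gauge in the frame of sleeve below 0.0245 m and value of joint sleeve below 0.0015 m and angle between gauge's own z axis and vertical below 0.07 rad and linear speed of gauge below 0.02 m/s).
It fails at once if the gauge is pressed against the manifold or its coupler with more than 30 N (contact force between gauge and manifold above 30 N).
It fails at once if the sleeve is strained against its back stop with more than 30 N (contact force between sleeve and manifold above 30 N).
It fails at once if the gauge is tipped over by more than 35 degrees (angle between gauge's own z axis and vertical above 0.6 rad).
It fails at once if the dust plug or the hose tail in the holder is moved by more than 20 mm (distance of any of dust_plug, hose_tail from where it was at the start of the episode above 0.02 m).
It fails at once if the spanner, the tape roll, the ceramic rod or the tin is moved by more than 40 mm (distance of any of spanner, grease_tin, tape_roll, rod0 from where it was at the start of the episode above 0.04 m).
It also fails if it takes over 67 s, if anything falls off the work surface, if the arm or the gripper's body presses on something with over 40 N, if the wrist force passes 120 N, or if a joint passes its speed limit or range.

## Working session

There is one attempt and no reset: what is moved stays moved. The work goes in short steps, Python scripts to look and compute and a tool call to move; the robot and the scene stay as the last step left them, time stands still between calls to the robot, and variables do not carry over. Pictures are saved under pics/ and viewed, and the job is handed in when it is done.

Besides the shell and the picture viewer there is one more tool, called after ">>>" by a JSON object that holds its "method" and its "body". jog_arm: Moves the arm, as the interface text tells. Its arguments: {"type":"object","properties":{"plan":{"type":"string"},"grip_force":{"type":"number"}},"required":["plan"]}

```bash
mkdir -p pics; ls; python3 - <<'E'
from cell import status, optics
import cv2
print(status.state())
for n in("side","top"):
    im=optics.read_camera(n); cv2.imwrite(f"pics/{n}0.png",im[:,:,::-1]); print(n,optics.camera_params(n))
E
```

```text
pics
{'clock': 0.0, 'joint_pos': array([-1.22812944,  0.4777981 ,  0.02236118,  1.55648128, -0.01151806,
        1.10926877, -0.08310713]), 'qvel': array([-0.00047076, -0.000258  ,  0.0001043 , -0.00022533, -0.00125634,
        0.00143348,  0.00242755]), 'tau': array([-4.83026051e-04, -5.96453047e+01,  1.60757292e+00, -2.81190580e+01,
        1.23606206e-02,  9.24974534e-03,  2.61049968e-05]), 'tool_pos': array([0.29382845, 0.60702744, 0.23031486]), 'tcp_rot': array([-0.87214759,  1.39087114,  0.87037938]), 'force': array([0.73801709, 0.48692675, 0.06648362]), 'ft_torque': array([0.00331293, 0.01068644, 0.00163429]), 'width': 0.08563633252132091}
side {'K': array([[470.92813448,   0.        , 321.67149206],
       [  0.        , 470.92813448, 234.47388862],
       [  0.        ,   0.        ,   1.        ]]), 'k1': -0.0046318364846547186, 'rvec': array([ 0.45314607, -2.78910436,  1.07469497]), 'tvec': array([0.51313178, 0.19103502, 0.83500241])}
top {'K': array([[468.05712895,   0.        , 322.70603956],
       [  0.        , 468.05712895, 240.2997574 ],
       [  0.        ,   0.        ,   1.        ]]), 'k1': -0.046598803339631116, 'rvec': array([ 1.92242176, -2.28975297,  0.24913889]), 'tvec': array([0.08635376, 0.51981433, 0.76369348])}
```

View pics/side0.png

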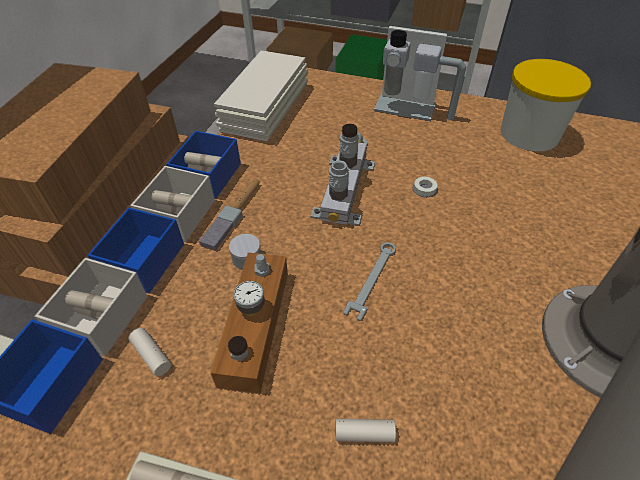

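View pics/top0.png

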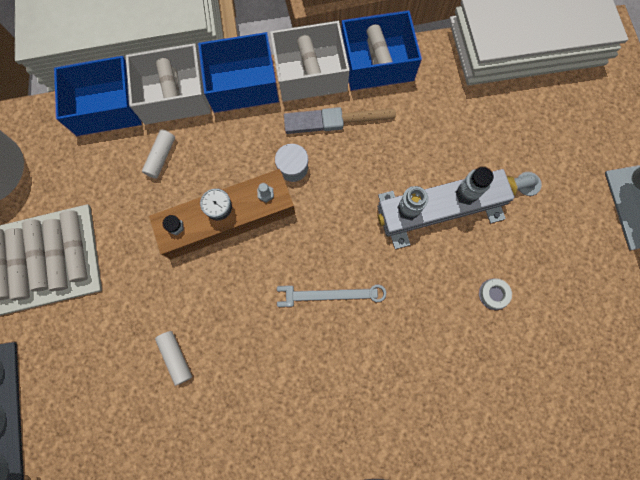

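The views show the gauge at about (216,204) in top and (249,295) in side, and the open coupler's mouth at about (416,196) in top and (339,166) in side. I'll enlarge both areas.

```bash
python3 - <<'E'
import cv2,numpy as np
t=cv2.imread("pics/top0.png");s=cv2.imread("pics/side0.png")
def crop(im,x,y,w,h,k): return cv2.resize(im[y:y+h,x:x+w],None,fx=k,fy=k,interpolation=cv2.INTER_CUBIC)
a=crop(t,370,160,80,60,5);b=crop(t,180,170,80,60,5);c=crop(s,300,150,80,60,5);d=crop(s,210,260,80,60,5)
cv2.imwrite("pics/c1.png",np.vstack([np.hstack([a,b]),np.hstack([c,d])]))
E
```

```text
(no output)
```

View pics/c1.png

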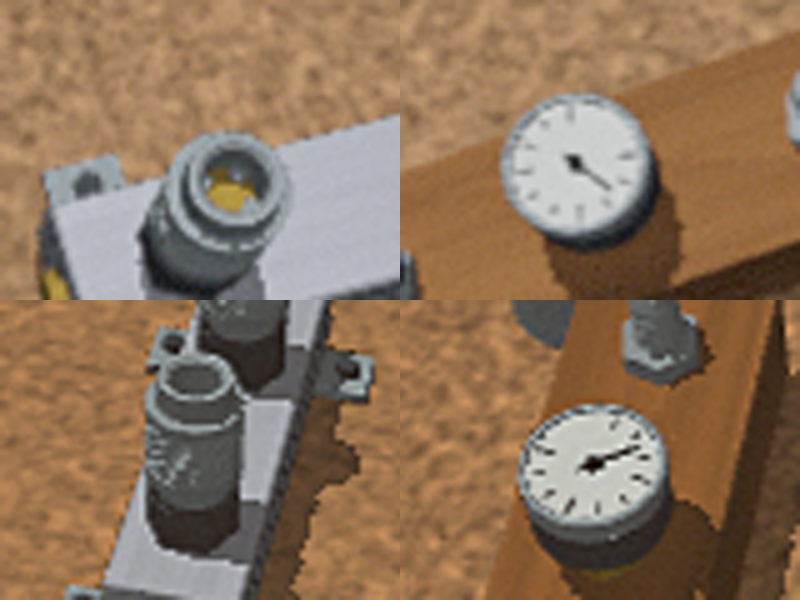

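```bash
cat > h.py <<'E'
from cell import status, optics
import cv2,numpy as np
from scipy.spatial.transform import Rotation as R
from scipy.optimize import least_squares
C={n:optics.camera_params(n) for n in("side","top")}
def proj(n,P):
    c=C[n];P=np.atleast_2d(np.array(P,float))
    return cv2.projectPoints(P,c["rvec"],c["tvec"],c["K"],np.array([c["k1"],0,0,0,0]))[0][:,0]
def tri(obs,z=None):
    f=lambda p:np.concatenate([(proj(n,[p if z is None else [p[0],p[1],z]])[0]-uv) for n,uv in obs])
    r=least_squares(f,[0.7,0,0.1] if z is None else [0.7,0]);return r.x,r.fun
E
python3 - <<'E'
from h import *
s=status.state();print(R.from_rotvec(s["tcp_rot"]).as_matrix().round(3))
g=[("top",(214.8,202.4)),("side",(248.8,292.6))]
m=[("top",(417.3,196.3)),("side",(339,165.8))]
for o,z in((g,.104),(m,.132)):
    print(tri(o)); print(tri(o,z)); 
    for q in o: print(tri([q],z))
# holder sockets ,couple direction
print("hose/dust",tri([("top",(264,186)),],.09)[0],tri([("top",(171,221))],.084)[0], tri([("top",(482,177))],.148)[0], tri([("side",(349,130))],.148)[0])
for n in C: print(n,proj(n,[[.294,.608,.231]]), -R.from_rotvec(C[n]["rvec"]).inv().apply(C[n]["tvec"]))
E
```

```text
[[-0.001 -0.9    0.436]
 [-0.001  0.436  0.9  ]
 [-1.    -0.    -0.002]]
(array([0.61415431, 0.16553161, 0.09938174]), array([ 0.012039  ,  0.04958226, -0.04630965, -0.02012461]))
(array([0.61265919, 0.16626334]), array([-0.92763425,  0.15081702,  0.26588458, -1.05103852]))
(array([0.61264736, 0.1646824 ]), array([ 2.84217094e-14, -2.84217094e-14]))
(array([0.61219561, 0.16834796]), array([0., 0.]))
(array([ 0.55880277, -0.16847913,  0.12401794]), array([-0.06479237, -0.2886365 ,  0.34597405,  0.13401818]))
(array([ 0.55669961, -0.16477853]), array([-1.04440301, -0.21290333,  0.89603768, -1.5958839 ]))
(array([ 0.55605276, -0.16637908]), array([0.00000000e+00, 8.52651283e-14]))
(array([ 0.55694584, -0.15935755]), array([0., 0.]))
hose/dust [0.6319707 0.0795931] [0.59970727 0.24712799] [ 0.56545946 -0.27254578] [ 0.566436   -0.26208129]
side [[377.47243446 777.33502391]] [0.35147763 0.55961092 0.74854974]
top [[-107.41993216  461.56044486]] [0.35169033 0.02443518 0.85825898]
```

```bash
cat >> h.py <<'E'
def circ(x,y,z,r,n=72):
    a=np.linspace(0,2*np.pi,n);return np.c_[x+r*np.cos(a),y+r*np.sin(a),0*a+z]
def overlay(im,n,x0,y0,w,h,k,items):
    o=cv2.resize(im[y0:y0+h,x0:x0+w],None,fx=k,fy=k,interpolation=cv2.INTER_CUBIC)
    for P,col in items:
        p=((proj(n,P)-[x0,y0]+.5)*k-.5).round().astype(int)
        cv2.polylines(o,[p.reshape(-1,1,2)],False,col,1)
    return o
E
python3 - <<'E'
from h import *
t=cv2.imread("pics/top0.png");s=cv2.imread("pics/side0.png")
A=[(circ(.556,-.166,.132,.016),(0,0,255)),(circ(.556,-.166,.132,.0125),(0,255,255)),(circ(.556,-.166,.064,.0205),(0,255,0)),(circ(.556,-.166,.124,.021),(255,0,0))]
B=[(circ(.6126,.1655,.104,.025),(0,0,255)),(circ(.6126,.1655,.075,.025),(0,255,0))]
f=lambda im,n,x,y,it:overlay(im,n,x,y,60,50,6,it)
cv2.imwrite("pics/o1.png",np.vstack([np.hstack([f(t,"top",385,170,A),f(t,"top",185,180,B)]),np.hstack([f(s,"side",310,155,A),f(s,"side",220,270,B)])]))
E
```

```text
(no output)
```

View pics/o1.png

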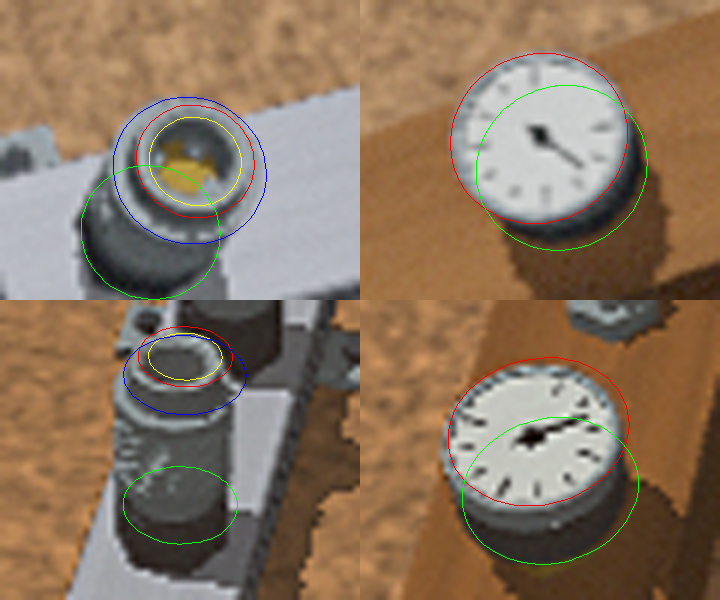

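The overlay agrees with both cameras to within about 1.5 px. That puts the coupler near (0.5565,-0.165) and the gauge near (0.6127,0.166). I'll move to above the coupler at z≈0.23.

>>> {"method": "jog_arm", "body": {"plan": "0 0 0 0.013 -0.0385 0 1; 0 0 0 0.026 -0.077 0 1; 0 0 0 0.039 -0.1155 0 1; 0 0 0 0.052 -0.154 0 1; 0 0 0 0.065 -0.1925 0 1", "grip_force": 20}}

```text
clock: 0.52
tool_pos: [0.3592, 0.4129, 0.2309]
tcp_rot: [-0.872, 1.39, 0.871]
force: [1.3, 0.4, 0.0]
width: 0.0851
```

>>> {"method": "jog_arm", "body": {"plan": "0 0 0 0.013 -0.0385 0 1; 0 0 0 0.026 -0.077 0 1; 0 0 0 0.039 -0.1155 0 1; 0 0 0 0.052 -0.154 0 1; 0 0 0 0.065 -0.1925 0 1"}}

```text
clock: 0.93
tool_pos: [0.4241, 0.2205, 0.2312]
tcp_rot: [-0.871, 1.39, 0.871]
force: [1.0, 0.3, 1.0]
width: 0.0855
```

>>> {"method": "jog_arm", "body": {"plan": "0 0 0 0.013 -0.0385 0 1; 0 0 0 0.026 -0.077 0 1; 0 0 0 0.039 -0.1155 0 1; 0 0 0 0.052 -0.154 0 1; 0 0 0 0.065 -0.1925 0 1"}}

```text
clock: 1.35
tool_pos: [0.4891, 0.0281, 0.2313]
tcp_rot: [-0.871, 1.389, 0.871]
force: [0.2, -0.4, -0.2]
width: 0.0856
```

>>> {"method": "jog_arm", "body": {"plan": "0 0 0 0.013 -0.0385 0 1; 0 0 0 0.026 -0.077 0 1; 0 0 0 0.039 -0.1155 0 1; 0 0 0 0.052 -0.154 0 1; 0 0 0 0.067 -0.1945 0 1"}}

```text
clock: 1.77
tool_pos: [0.5554, -0.1647, 0.2311]
tcp_rot: [-0.871, 1.39, 0.872]
force: [1.0, 0.4, 0.3]
width: 0.0855
```

>>> {"method": "jog_arm", "body": {"plan": "0 0 0 0.001 0 -0.036 1; 0 0 0 0.001 0 -0.072 1; 0 0 0 0.001 0 -0.108 1; 0 0 0 0.001 0 -0.135 1; 0 0 0 0.001 0 -0.145 1"}}

```text
clock: 2.18
tool_pos: [0.5535, -0.1621, 0.082]
tcp_rot: [-0.868, 1.395, 0.876]
force: [-0.5, 1.1, -0.4]
width: 0.085
```

```bash
python3 - <<'E'
from h import *
s=status.state();print(s["tool_pos"],s["force"],s["width"])
T=s["tool_pos"];M=R.from_rotvec(s["tcp_rot"]).as_matrix()
o=[]
for n,x,y in(("top",370,140),("side",290,120)):
    im=optics.read_camera(n)[:,:,::-1].copy();cv2.imwrite(f"pics/{n}1.png",im)
    A=[(circ(.5565,-.165,.132,.016),(0,0,255)),([T,T+.03*M[:,2]],(0,255,0))]
    o.append(overlay(im,n,x,y,80,100,5,A))
cv2.imwrite("pics/o2.png",np.hstack(o))
E
```

```text
[ 0.55354753 -0.1621251   0.08200233] [-0.5037713   1.058721   -0.39858246] 0.08498141055771113
```

View pics/o2.png

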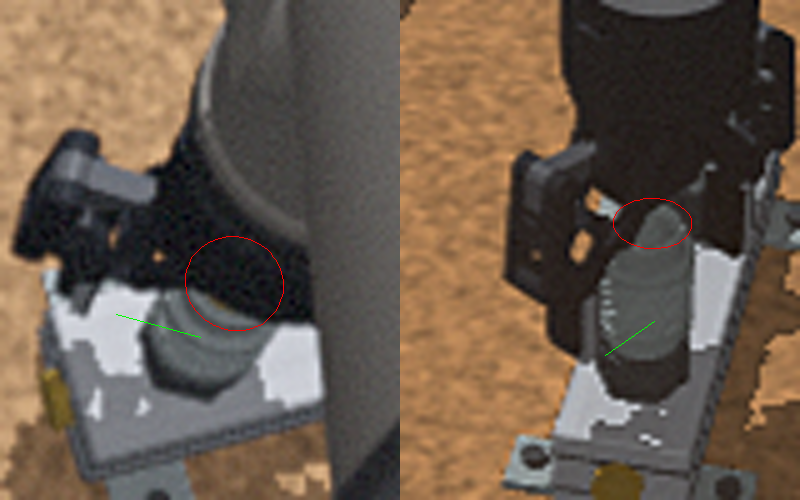

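The open fingers straddle the coupler, with clear gaps in both views. Closing gently on the sleeve.

>>> {"method": "jog_arm", "body": {"plan": "0 0 0 0 0 0 0.5; 0 0 0 0 0 0 0.3; 0 0 0 0 0 0 0.2; 0 0 0 0 0 0 0.15; 0 0 0 0 0 0 0.1"}}

```text
clock: 2.7
tool_pos: [0.5573, -0.163, 0.0874]
tcp_rot: [-0.872, 1.388, 0.87]
force: [-0.1, -0.5, 0.2]
width: 0.047
```

>>> {"method": "jog_arm", "body": {"plan": "0 0 0 0 0 0 0.05; 0 0 0 0 0 0 0; 0 0 0 0 0 0 -0.05; 0 0 0 0 0 0 -0.1; 0 0 0 0 0 0 -0.1"}}

```text
clock: 3.12
tool_pos: [0.5568, -0.1632, 0.0865]
tcp_rot: [-0.871, 1.389, 0.871]
force: [-0.2, 0.1, 3.3]
width: 0.043
```

>>> {"method": "jog_arm", "body": {"plan": "0 0 0 0 0 0 -0.2; 0 0 0 0 0 0 -0.2; 0 0 0 0 0 0 -0.2; 0 0 0 0 0 0 -0.2; 0 0 0 0 0 0 -0.2"}}

```text
clock: 3.53
tool_pos: [0.5568, -0.1632, 0.0864]
tcp_rot: [-0.871, 1.389, 0.871]
force: [-0.4, -1.1, 2.9]
width: 0.0429
```

>>> {"method": "jog_arm", "body": {"plan": "0 0 0 0 0 -0.001 -0.2; 0 0 0 0 0 -0.002 -0.2; 0 0 0 0 0 -0.003 -0.2; 0 0 0 0 0 -0.004 -0.2; 0 0 0 0 0 -0.005 -0.2"}}

```text
clock: 3.95
tool_pos: [0.5568, -0.1632, 0.0814]
tcp_rot: [-0.871, 1.389, 0.871]
force: [0.2, -1.3, 5.2]
width: 0.0432
```

>>> {"method": "jog_arm", "body": {"plan": "0 0 0 0 0 -0.0005 -0.2; 0 0 0 0 0 -0.001 -0.2; 0 0 0 0 0 -0.0015 -0.2; 0 0 0 0 0 -0.002 -0.2; 0 0 0 0 0 -0.002 -0.2"}}

```text
clock: 4.37
tool_pos: [0.5567, -0.1631, 0.0792]
tcp_rot: [-0.871, 1.389, 0.871]
force: [3.0, -2.7, -0.3]
width: 0.0428
```

>>> {"method": "jog_arm", "body": {"plan": "0 0 0 0 0 0 -0.2; 0 0 0 0 0 0 -0.2; 0 0 0 0 0 0 -0.2; 0 0 0 0 0 0 -0.2; 0 0 0 0 0 0 -0.2"}}

```text
clock: 4.78
tool_pos: [0.5567, -0.1631, 0.0792]
tcp_rot: [-0.871, 1.389, 0.871]
force: [3.4, -2.8, -1.2]
width: 0.0428
```

```bash
python3 - <<'E'
from h import *
s=status.state();print(s["tool_pos"],s["force"],s["width"])
o=[]
for n,x,y in(("top",370,140),("side",290,120)):
    im=optics.read_camera(n)[:,:,::-1].copy();cv2.imwrite(f"pics/{n}2.png",im)
    o.append(overlay(im,n,x,y,80,100,5,[]))
cv2.imwrite("pics/o3.png",np.hstack(o))
print(status.state()["force"])
E
```

```text
[ 0.55667555 -0.16310728  0.07919277] [ 3.39777402 -2.79817456 -1.16762767] 0.042789373842833385
[ 3.81987418 -2.98234806 -1.14646308]
```

View pics/o3.png

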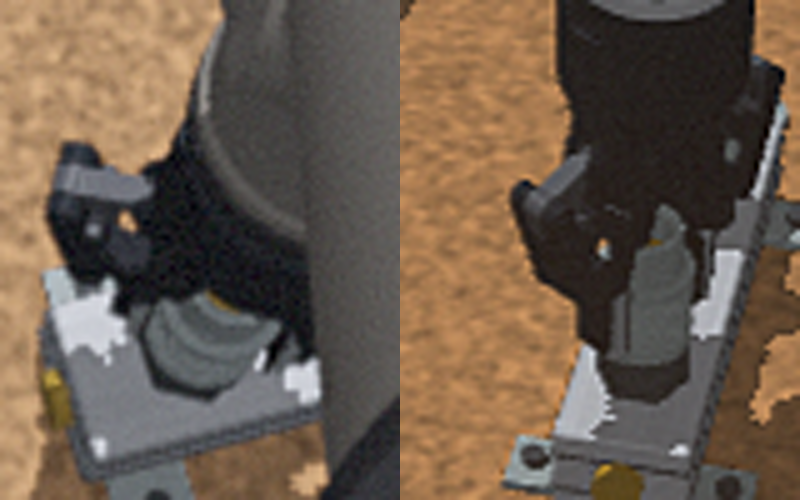

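>>> {"method": "jog_arm", "body": {"plan": "0 0 0 0 0 -0.0005 -0.2; 0 0 0 0 0 -0.0005 -0.2; 0 0 0 0 0 -0.001 -0.2; 0 0 0 0 0 -0.001 -0.2; 0 0 0 0 0 -0.001 -0.2"}}

```text
clock: 5.3
tool_pos: [0.5567, -0.1631, 0.0786]
tcp_rot: [-0.871, 1.389, 0.871]
force: [1.2, -2.7, 4.0]
width: 0.0431
```

>>> {"method": "jog_arm", "body": {"plan": "0 0 0 0 0 -0.0003 -0.2; 0 0 0 0 0 -0.0006 -0.2; 0 0 0 0 0 -0.001 -0.2; 0 0 0 0 0 -0.001 -0.2; 0 0 0 0 0 -0.001 -0.2"}}

```text
clock: 5.72
tool_pos: [0.5567, -0.1631, 0.0776]
tcp_rot: [-0.871, 1.389, 0.871]
force: [1.1, -2.8, 6.3]
width: 0.0432
```

>>> {"method": "jog_arm", "body": {"plan": "0 0 0 0 0 -0.0002 -0.2; 0 0 0 0 0 -0.0004 -0.2; 0 0 0 0 0 -0.0005 -0.2; 0 0 0 0 0 -0.0005 -0.2; 0 0 0 0 0 -0.0005 -0.2"}}

```text
clock: 6.13
tool_pos: [0.5568, -0.1631, 0.0776]
tcp_rot: [-0.871, 1.389, 0.871]
force: [0.1, -2.5, 10.8]
width: 0.0429
```

>>> {"method": "jog_arm", "body": {"plan": "0 0 0 0 0 -0.0002 -0.2; 0 0 0 0 0 -0.0004 -0.2; 0 0 0 0 0 -0.0005 -0.2; 0 0 0 0 0 -0.0005 -0.2; 0 0 0 0 0 -0.0005 -0.2"}}

```text
clock: 6.55
tool_pos: [0.5568, -0.1631, 0.0775]
tcp_rot: [-0.871, 1.389, 0.871]
force: [-1.7, -0.5, 15.2]
width: 0.0433
```

At 15 N the position is no longer changing, so the sleeve is at its stop. I'll ease off and let go.

>>> {"method": "jog_arm", "body": {"plan": "0 0 0 0 0 0.0005 -0.2; 0 0 0 0 0 0.001 -0.2; 0 0 0 0 0 0.0015 -0.2; 0 0 0 0 0 0.0015 -0.2; 0 0 0 0 0 0.0015 -0.2"}}

```text
clock: 6.97
tool_pos: [0.5567, -0.1631, 0.0778]
tcp_rot: [-0.871, 1.389, 0.871]
force: [2.7, -2.5, 4.4]
width: 0.0433
```

>>> {"method": "jog_arm", "body": {"plan": "0 0 0 0 0 0 0.2; 0 0 0 0 0 0 0.5; 0 0 0 0 0 0 0.8; 0 0 0 0 0 0 1; 0 0 0 0 0 0 1"}}

```text
clock: 7.38
tool_pos: [0.556, -0.1625, 0.0774]
tcp_rot: [-0.87, 1.39, 0.872]
force: [-0.6, 0.8, 0.7]
width: 0.0851
```

>>> {"method": "jog_arm", "body": {"plan": "0 0 0 0 0 0 1; 0 0 0 0 0 0 1; 0 0 0 0 0 0 1; 0 0 0 0 0 0 1; 0 0 0 0 0 0 1"}}

```text
clock: 7.8
tool_pos: [0.5566, -0.163, 0.0778]
tcp_rot: [-0.871, 1.389, 0.871]
force: [-0.2, 0.4, 0.3]
width: 0.0856
```

>>> {"method": "jog_arm", "body": {"plan": "0 0 0 0 0 0.03 1; 0 0 0 0 0 0.07 1; 0 0 0 0 0 0.11 1; 0 0 0 0 0.0 0.15 1; 0 0 0 0 0 0.15 1"}}

```text
clock: 8.22
tool_pos: [0.5607, -0.1647, 0.236]
tcp_rot: [-0.876, 1.379, 0.862]
force: [0.8, -0.2, 0.8]
width: 0.0854
```

>>> {"method": "jog_arm", "body": {"plan": "0 0 0 0.005 0.04 0 1; 0 0 0 0.01 0.08 0 1; 0 0 0 0.015 0.12 0 1; 0 0 0 0.02 0.16 0 1; 0 0 0 0.025 0.2 0 1"}}

```text
clock: 8.63
tool_pos: [0.5814, 0.0388, 0.2278]
tcp_rot: [-0.871, 1.389, 0.871]
force: [0.6, -0.6, 0.2]
width: 0.0855
```

```bash
python3 - <<'E'
from h import *
s=status.state();print(s["tool_pos"],s["force"],s["width"])
o=[]
for n,x,y in(("top",385,150),("side",300,140)):
    im=optics.read_camera(n)[:,:,::-1].copy();cv2.imwrite(f"pics/{n}3.png",im)
    o.append(np.vstack([overlay(cv2.imread(f"pics/{n}0.png"),n,x,y,80,60,5,[]),overlay(im,n,x,y,80,60,5,[])]))
cv2.imwrite("pics/o4.png",np.hstack(o))
E
```

```text
[0.58143388 0.03883388 0.22783586] [ 0.56126044 -0.59734695  0.19596466] 0.08545413276097363
```

View pics/o4.png

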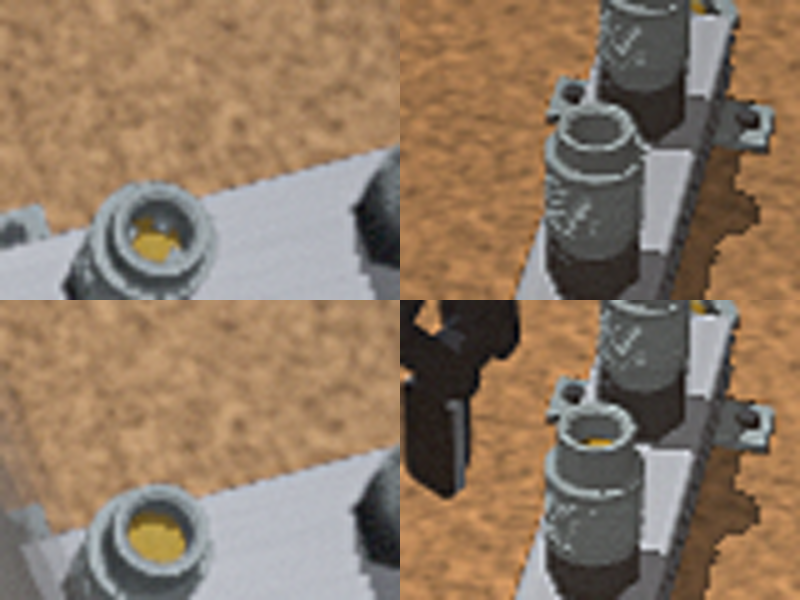

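The sleeve now sits about 8 mm lower, and the brass valve face has risen in the bore, so it is latched and holding on its own. Next I'll rotate the jaws 90° and find the coupler's other axis by closing on the rim barrel.

```bash
python3 - <<'E'
from h import *
s=status.state();print(s["joint_pos"].round(3),s["tool_pos"])
E
```

```text
[-0.474  0.342  0.368  1.804 -0.147  1.021  1.083] [0.58190624 0.04647292 0.22721659]
```

>>> {"method": "jog_arm", "body": {"plan": "0 0 -0.12 -0.005 -0.04 0 1; 0 0 -0.24 -0.010 -0.08 0 1; 0 0 -0.36 -0.015 -0.12 0 1; 0 0 -0.48 -0.02 -0.16 0 1; 0 0 -0.6 -0.024 -0.2 0 1"}}

```text
clock: 9.15
tool_pos: [0.5568, -0.1649, 0.2278]
tcp_rot: [-0.403, 1.533, 0.403]
force: [1.2, 0.2, -0.7]
width: 0.0851
```

>>> {"method": "jog_arm", "body": {"plan": "0 0 -0.12 0 0 0 1; 0 0 -0.24 0 0 0 1; 0 0 -0.36 0 0 0 1; 0 0 -0.48 0 0 0 1; 0 0 -0.6 0 0 0 1"}}

```text
clock: 9.57
tool_pos: [0.5574, -0.1634, 0.2276]
tcp_rot: [0.068, 1.57, -0.068]
force: [0.1, -0.0, 0.2]
width: 0.0857
```

>>> {"method": "jog_arm", "body": {"plan": "0 0 -0.12 0 0 -0.02 1; 0 0 -0.24 0 0 -0.05 1; 0 0 -0.37 0 0 -0.08 1; 0 0 -0.37 0 0 -0.104 1; 0 0 -0.37 0 0 -0.104 1"}}

```text
clock: 9.98
tool_pos: [0.5543, -0.1618, 0.1192]
tcp_rot: [0.352, 1.55, -0.354]
force: [-1.0, 0.9, -0.6]
width: 0.0849
```

>>> {"method": "jog_arm", "body": {"plan": "0 0 0 0 0 0 0.3; 0 0 0 0 0 0 0.1; 0 0 0 0 0 0 0; 0 0 0 0 0 0 -0.1; 0 0 0 0 0 0 -0.15"}}

```text
clock: 10.4
tool_pos: [0.5583, -0.1632, 0.1251]
tcp_rot: [0.353, 1.54, -0.352]
force: [0.2, 0.4, -0.8]
width: 0.0362
```

>>> {"method": "jog_arm", "body": {"plan": "0 0 0 0 0 0 -0.2; 0 0 0 0 0 0 -0.25; 0 0 0 0 0 0 -0.3; 0 0 0 0 0 0 -0.3; 0 0 0 0 0 0 -0.3"}}

```text
clock: 10.82
tool_pos: [0.5584, -0.1633, 0.1248]
tcp_rot: [0.353, 1.54, -0.353]
force: [-0.7, -0.1, 5.6]
width: 0.0315
```

>>> {"method": "jog_arm", "body": {"plan": "0 0 0 0 0 0 -0.3; 0 0 0 0 0 0 -0.3; 0 0 0 0 0 0 -0.3; 0 0 0 0 0 0 -0.3; 0 0 0 0 0 0 -0.3"}}

```text
clock: 11.23
tool_pos: [0.5583, -0.1632, 0.1247]
tcp_rot: [0.353, 1.54, -0.353]
force: [-0.6, 0.6, 5.2]
width: 0.0316
```

>>> {"method": "jog_arm", "body": {"plan": "0 0 0 0 0 0 0.3; 0 0 0 0 0 0 1; 0 0 0 0 0 0 1; 0 0 0 0 0 0.02 1; 0 0 0 0 0 0.05 1"}}

```text
clock: 11.65
tool_pos: [0.5554, -0.1621, 0.1717]
tcp_rot: [0.352, 1.548, -0.354]
force: [0.6, 0.8, -0.2]
width: 0.0853
```

>>> {"method": "jog_arm", "body": {"plan": "0 0 0 0.003 0.02 0.03 1; 0 0 0 0.009 0.055 0.04 1; 0 0 0 0.015 0.09 0.04 1; 0 0 0 0.021 0.125 0.04 1; 0 0 0 0.028 0.165 0.04 1"}}

```text
clock: 12.07
tool_pos: [0.5854, 0.0026, 0.2142]
tcp_rot: [0.354, 1.541, -0.354]
force: [1.2, 0.7, -0.2]
width: 0.0852
```

>>> {"method": "jog_arm", "body": {"plan": "0 0 0 0.007 0.04 0 1; 0 0 0 0.014 0.08 0 1; 0 0 0 0.021 0.12 0 1; 0 0 0 0.0275 0.158 0 1; 0 0 0 0.0275 0.165 0 1"}}

```text
clock: 12.48
tool_pos: [0.6129, 0.1768, 0.2127]
tcp_rot: [0.347, 1.545, -0.342]
force: [0.3, 0.8, -0.4]
width: 0.0853
```

>>> {"method": "jog_arm", "body": {"plan": "0 0 0 0 0 0 1; 0 0 0 0 0 -0.01 1; 0 0 0 0 0 -0.03 1; 0 0 0 0 0 -0.05 1; 0 0 0 0 0 -0.07 1"}}

```text
clock: 12.9
tool_pos: [0.6128, 0.164, 0.1427]
tcp_rot: [0.355, 1.541, -0.356]
force: [-0.1, -0.2, 0.2]
width: 0.0854
```

```bash
python3 - <<'E'
from h import *
s=status.state();print(s["tool_pos"],s["force"],s["width"])
T=s["tool_pos"];M=R.from_rotvec(s["tcp_rot"]).as_matrix();print(M.round(3))
o=[]
for n,x,y in(("top",160,140),("side",200,220)):
    im=optics.read_camera(n)[:,:,::-1].copy();cv2.imwrite(f"pics/{n}4.png",im)
    A=[(circ(.614,.167,.104,.025),(0,0,255)),([T-.04*M[:,2],T+.04*M[:,2]],(0,255,0))]
    o.append(overlay(im,n,x,y,100,110,4,A))
cv2.imwrite("pics/o5.png",np.hstack(o))
E
```

```text
[0.61284588 0.16399029 0.14274179] [-0.09939436 -0.17952944  0.17176693] 0.08538828288487116
[[ 0.     0.438  0.899]
 [-0.001  0.899 -0.438]
 [-1.    -0.001  0.   ]]
```

View pics/o5.png

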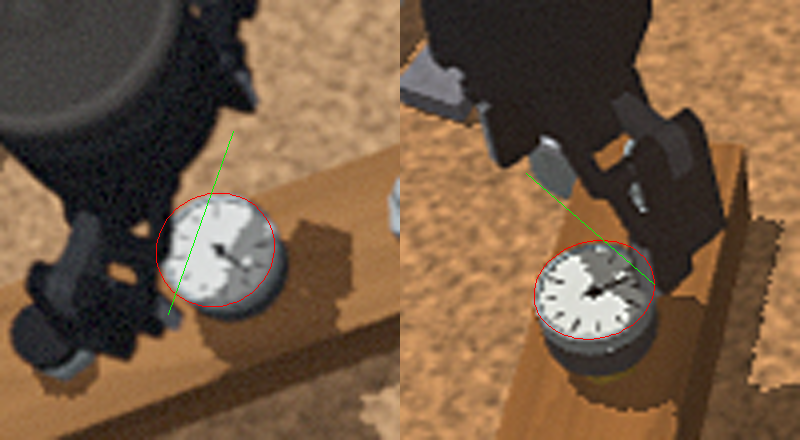

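>>> {"method": "jog_arm", "body": {"plan": "0 0 0 0.0005 0.002 -0.015 1; 0 0 0 0.0005 0.002 -0.035 1; 0 0 0 0.0005 0.002 -0.055 1; 0 0 0 0.0005 0.002 -0.069 1; 0 0 0 0.0005 0.002 -0.0705 1"}}

```text
clock: 13.42
tool_pos: [0.6122, 0.1682, 0.0709]
tcp_rot: [0.352, 1.545, -0.355]
force: [-0.5, -0.2, 0.7]
width: 0.0852
```

>>> {"method": "jog_arm", "body": {"plan": "0 0 0 0 0 0 0.5; 0 0 0 0 0 0 0.4; 0 0 0 0 0 0 0.35; 0 0 0 0 0 0 0.3; 0 0 0 0 0 0 0.25"}}

```text
clock: 13.83
tool_pos: [0.6141, 0.1692, 0.0742]
tcp_rot: [0.353, 1.541, -0.352]
force: [-0.2, -0.8, -0.5]
width: 0.0533
```

>>> {"method": "jog_arm", "body": {"plan": "0 0 0 0 0 0 0.2; 0 0 0 0 0 0 0.15; 0 0 0 0 0 0 0.1; 0 0 0 0 0 0 0.1; 0 0 0 0 0 0 0.1"}}

```text
clock: 14.25
tool_pos: [0.614, 0.1691, 0.074]
tcp_rot: [0.353, 1.541, -0.352]
force: [-1.1, -1.0, 5.1]
width: 0.0497
```

>>> {"method": "jog_arm", "body": {"plan": "0 0 0 0 0 0 0.5; 0 0 0 0 0 0 1; 0 0 0 0 0 0 1; 0 0 0.1 0 0 0.02 1; 0 0 0.22 0 0 0.04 1"}}

```text
clock: 14.67
tool_pos: [0.6122, 0.1688, 0.1122]
tcp_rot: [0.175, 1.567, -0.179]
force: [0.1, 0.3, 0.5]
width: 0.0855
```

>>> {"method": "jog_arm", "body": {"plan": "0 0 0.12 0 0 0 1; 0 0 0.24 0 0 0 1; 0 0 0.36 0 0 0 1; 0 0 0.48 0 0 0 1; 0 0 0.6 0 0 0 1"}}

```text
clock: 15.08
tool_pos: [0.6133, 0.1689, 0.1131]
tcp_rot: [-0.295, 1.551, 0.295]
force: [0.0, -0.3, -0.2]
width: 0.0855
```

>>> {"method": "jog_arm", "body": {"plan": "0 0 0.12 0 0 0 1; 0 0 0.24 0 0 0 1; 0 0 0.36 0 0 0 1; 0 0 0.48 0 0 0 1; 0 0 0.6 0 0 0 1"}}

```text
clock: 15.5
tool_pos: [0.6133, 0.1689, 0.113]
tcp_rot: [-0.761, 1.434, 0.761]
force: [0.2, -0.5, -0.3]
width: 0.0856
```

>>> {"method": "jog_arm", "body": {"plan": "0 0 0.12 -0.001 -0.002 0 1; 0 0 0.15 -0.001 -0.002 -0.01 1; 0 0 0.15 -0.001 -0.002 -0.03 1; 0 0 0.15 -0.001 -0.002 -0.041 1; 0 0 0.15 -0.001 -0.002 -0.041 1"}}

```text
clock: 15.92
tool_pos: [0.6103, 0.1664, 0.0694]
tcp_rot: [-0.871, 1.395, 0.872]
force: [-1.4, 0.6, 0.6]
width: 0.0851
```

>>> {"method": "jog_arm", "body": {"plan": "0 0 0 0 0 0 0.5; 0 0 0 0 0 0 0.4; 0 0 0 0 0 0 0.35; 0 0 0 0 0 0 0.3; 0 0 0 0 0 0 0.25", "grip_force": 40}}

```text
clock: 16.33
tool_pos: [0.613, 0.1672, 0.073]
tcp_rot: [-0.871, 1.388, 0.871]
force: [0.4, -0.3, -0.4]
width: 0.0533
```

>>> {"method": "jog_arm", "body": {"plan": "0 0 0 0 0 0 0.15; 0 0 0 0 0 0 0.1; 0 0 0 0 0 0 0.05; 0 0 0 0 0 0 0; 0 0 0 0 0 0 0"}}

```text
clock: 16.75
tool_pos: [0.613, 0.1672, 0.0732]
tcp_rot: [-0.871, 1.388, 0.871]
force: [-1.5, 0.3, 5.8]
width: 0.0489
```

>>> {"method": "jog_arm", "body": {"plan": "0 0 0 0 0 0.005 0; 0 0 0 0 0 0.015 0; 0 0 0 0 0 0.03 0; 0 0 0 0 0 0.045 0; 0 0 0 0 0 0.06 0"}}

```text
clock: 17.17
tool_pos: [0.6121, 0.1667, 0.1331]
tcp_rot: [-0.871, 1.391, 0.871]
force: [0.0, -0.1, -2.6]
width: 0.049
```

>>> {"method": "jog_arm", "body": {"plan": "0 0 0 0 0 0.025 0; 0 0 0 0 0 0.05 0; 0 0 0 0 0 0.08 0; 0 0 0 0 0 0.1 0; 0 0 0 0 0 0.1 0"}}

```text
clock: 17.58
tool_pos: [0.6149, 0.1673, 0.2378]
tcp_rot: [-0.871, 1.382, 0.868]
force: [0.5, 0.0, -2.8]
width: 0.0491
```

```bash
python3 - <<'E'
from h import *
s=status.state();print(s["tool_pos"],s["force"],s["ft_torque"],s["width"])
T=s["tool_pos"]
o=[]
tip=T-[0,0,.0522]
for n in("top","side"):
    im=optics.read_camera(n)[:,:,::-1].copy();cv2.imwrite(f"pics/{n}5.png",im)
    u=proj(n,[T])[0].astype(int)
    A=[([tip,tip+[0,0,.083]],(0,255,0)),(circ(*tip,.010),(0,0,255)),(circ(*(tip+[0,0,.034]),.010),(0,0,255))]
    o.append(overlay(im,n,u[0]-40,u[1]-50,80,100,5,A))
cv2.imwrite("pics/o6.png",np.hstack(o))
E
```

```text
[0.61492573 0.16726328 0.23776029] [ 0.49129188  0.02445241 -2.77399171] [ 0.01833679 -0.01370363 -0.04259881] 0.04905642704690452
```

View pics/o6.png

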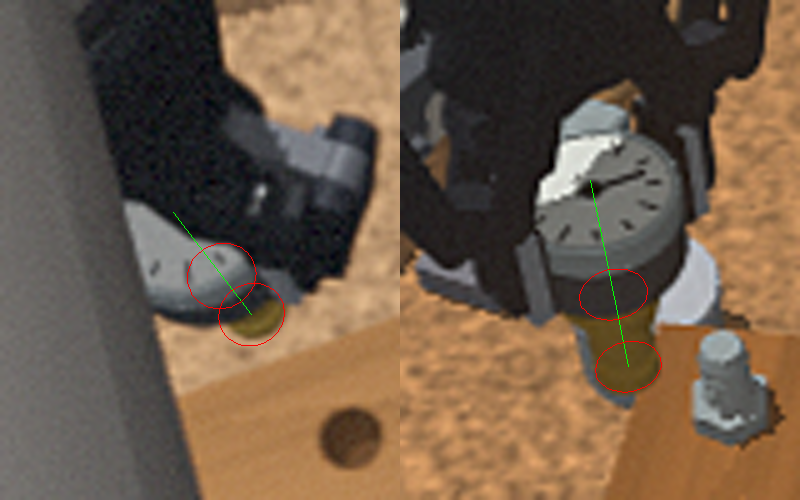

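The gauge is held upright, its weight reads about 2.8 N, and the nipple lies on the predicted axis in both views. I'll carry it over the coupler.

>>> {"method": "jog_arm", "body": {"plan": "0 0 0 -0.005 -0.03 0 0; 0 0 0 -0.011 -0.065 0 0; 0 0 0 -0.017 -0.1 0 0; 0 0 0 -0.023 -0.14 0 0; 0 0 0 -0.03 -0.18 0 0"}}

```text
clock: 18.1
tool_pos: [0.5806, -0.0142, 0.2301]
tcp_rot: [-0.871, 1.393, 0.874]
force: [1.5, -1.3, -3.4]
width: 0.0488
```

>>> {"method": "jog_arm", "body": {"plan": "0 0 0 -0.006 -0.035 0 0; 0 0 0 -0.012 -0.07 0 0; 0 0 0 -0.018 -0.105 0 0; 0 0 0 -0.023 -0.135 0 0; 0 0 0 -0.025 -0.151 0 0"}}

```text
clock: 18.52
tool_pos: [0.5544, -0.1688, 0.2304]
tcp_rot: [-0.867, 1.396, 0.868]
force: [0.1, 0.0, -2.4]
width: 0.0493
```

>>> {"method": "jog_arm", "body": {"plan": "0 0 0 0 0 0 0; 0 0 0 0 0 0 0; 0 0 0 0 0 0 0; 0 0 0 0 0 0 0; 0 0 0 0 0 0 0"}}

```text
clock: 18.93
tool_pos: [0.5577, -0.1624, 0.2317]
tcp_rot: [-0.872, 1.389, 0.874]
force: [0.9, -0.4, -3.1]
width: 0.049
```

>>> {"method": "jog_arm", "body": {"plan": "0 0 0 0 -0.001 -0.01 0; 0 0 0 0 -0.001 -0.02 0; 0 0 0 0 -0.001 -0.03 0; 0 0 0 0 -0.001 -0.038 0; 0 0 0 0 -0.001 -0.04 0"}}

```text
clock: 19.35
tool_pos: [0.5563, -0.1645, 0.1899]
tcp_rot: [-0.87, 1.392, 0.873]
force: [0.5, 0.2, -3.7]
width: 0.0489
```

>>> {"method": "jog_arm", "body": {"plan": "0 0 0 0 0 0 0; 0 0 0 0 0 0 0; 0 0 0 0 0 0 0; 0 0 0 0 0 0 0; 0 0 0 0 0 0 0"}}

```text
clock: 19.77
tool_pos: [0.5578, -0.1651, 0.1928]
tcp_rot: [-0.871, 1.389, 0.87]
force: [-0.4, 0.4, -2.5]
width: 0.0491
```

```bash
python3 - <<'E'
from h import *
s=status.state();print(s["tool_pos"],s["force"],s["ft_torque"],s["width"])
T=s["tool_pos"]
o=[]
tip=T-[0,0,.0522]
for n in("top","side"):
    im=optics.read_camera(n)[:,:,::-1].copy();cv2.imwrite(f"pics/{n}6.png",im)
    u=proj(n,[tip])[0].astype(int)
    o.append(overlay(im,n,u[0]-40,u[1]-50,80,100,5,[]))
cv2.imwrite("pics/o7.png",np.hstack(o))
E
```

```text
[ 0.55782787 -0.16510387  0.1927834 ] [-0.41770124  0.43426093 -2.47057743] [-0.03719649  0.00391604  0.0175713 ] 0.04911594870611067
```

View pics/o7.png

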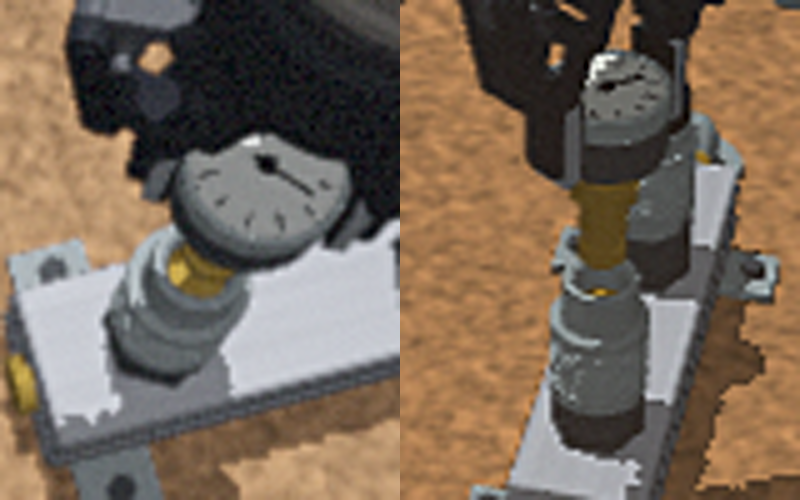

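The nipple hangs right above the mouth in both views and the sleeve is still back. Lowering gently.

>>> {"method": "jog_arm", "body": {"plan": "0 0 0 0 0.001 -0.001 0; 0 0 0 0 0.001 -0.002 0; 0 0 0 0 0.001 -0.004 0; 0 0 0 0 0.001 -0.006 0; 0 0 0 0 0.001 -0.007 0"}}

```text
clock: 20.28
tool_pos: [0.5573, -0.1639, 0.1849]
tcp_rot: [-0.871, 1.39, 0.871]
force: [-1.1, -0.1, -3.5]
width: 0.049
```

>>> {"method": "jog_arm", "body": {"plan": "0 0 0 0 0 -0.001 0; 0 0 0 0 0 -0.002 0; 0 0 0 0 0 -0.003 0; 0 0 0 0 0 -0.004 0; 0 0 0 0 0 -0.005 0"}}

```text
clock: 20.7
tool_pos: [0.5576, -0.164, 0.1802]
tcp_rot: [-0.871, 1.389, 0.871]
force: [0.1, -0.3, -1.8]
width: 0.0489
```

Now about 4 mm below the rim with no lateral force. Continuing in small steps.

>>> {"method": "jog_arm", "body": {"plan": "0 0 0 0 0 -0.001 0; 0 0 0 0 0 -0.002 0; 0 0 0 0 0 -0.003 0; 0 0 0 0 0 -0.004 0; 0 0 0 0 0 -0.005 0"}}

```text
clock: 21.12
tool_pos: [0.5576, -0.164, 0.1752]
tcp_rot: [-0.871, 1.389, 0.871]
force: [-0.0, -0.8, -2.0]
width: 0.0489
```

>>> {"method": "jog_arm", "body": {"plan": "0 0 0 0 0 -0.001 0; 0 0 0 0 0 -0.002 0; 0 0 0 0 0 -0.003 0; 0 0 0 0 0 -0.004 0; 0 0 0 0 0 -0.004 0"}}

```text
clock: 21.53
tool_pos: [0.5574, -0.1639, 0.171]
tcp_rot: [-0.871, 1.39, 0.871]
force: [-0.7, -0.1, -3.1]
width: 0.0488
```

>>> {"method": "jog_arm", "body": {"plan": "0 0 0 0 0 -0.001 0; 0 0 0 0 0 -0.002 0; 0 0 0 0 0 -0.003 0; 0 0 0 0 0 -0.004 0; 0 0 0 0 0 -0.004 0"}}

```text
clock: 21.95
tool_pos: [0.5579, -0.1641, 0.1678]
tcp_rot: [-0.871, 1.389, 0.871]
force: [-0.9, 0.2, 3.9]
width: 0.0492
```

>>> {"method": "jog_arm", "body": {"plan": "0 0 0 0 0 -0.001 0; 0 0 0 0 0 -0.002 0; 0 0 0 0 0 -0.003 0; 0 0 0 0 0 -0.004 0; 0 0 0 0 0 -0.004 0"}}

```text
clock: 22.37
tool_pos: [0.5578, -0.1639, 0.1635]
tcp_rot: [-0.871, 1.389, 0.871]
force: [-0.9, 0.6, 1.7]
width: 0.0487
```

>>> {"method": "jog_arm", "body": {"plan": "0 0 0 0 0 -0.001 0; 0 0 0 0 0 -0.002 0; 0 0 0 0 0 -0.003 0; 0 0 0 0 0 -0.003 0; 0 0 0 0 0 -0.003 0"}}

```text
clock: 22.78
tool_pos: [0.558, -0.164, 0.1607]
tcp_rot: [-0.871, 1.389, 0.871]
force: [-1.1, 1.1, 5.1]
width: 0.049
```

>>> {"method": "jog_arm", "body": {"plan": "0 0 0 0 0 -0.0005 0; 0 0 0 0 0 -0.001 0; 0 0 0 0 0 -0.0015 0; 0 0 0 0 0 -0.002 0; 0 0 0 0 0 -0.002 0"}}

```text
clock: 23.2
tool_pos: [0.5581, -0.164, 0.159]
tcp_rot: [-0.871, 1.388, 0.87]
force: [-2.0, 0.6, 6.9]
width: 0.0494
```

>>> {"method": "jog_arm", "body": {"plan": "0 0 0 0 0 -0.0003 0; 0 0 0 0 0 -0.0006 0; 0 0 0 0 0 -0.001 0; 0 0 0 0 0 -0.001 0; 0 0 0 0 0 -0.001 0"}}

```text
clock: 23.62
tool_pos: [0.558, -0.164, 0.158]
tcp_rot: [-0.871, 1.388, 0.87]
force: [-1.1, 1.0, 7.8]
width: 0.049
```

>>> {"method": "jog_arm", "body": {"plan": "0 0 0 0 0 -0.0003 0; 0 0 0 0 0 -0.0006 0; 0 0 0 0 0 -0.001 0; 0 0 0 0 0 -0.001 0; 0 0 0 0 0 -0.001 0"}}

```text
clock: 24.03
tool_pos: [0.5581, -0.1641, 0.157]
tcp_rot: [-0.871, 1.388, 0.87]
force: [-0.6, 1.5, 8.0]
width: 0.049
```

>>> {"method": "jog_arm", "body": {"plan": "0 0 0 0 0 -0.0003 0; 0 0 0 0 0 -0.0006 0; 0 0 0 0 0 -0.001 0; 0 0 0 0 0 -0.001 0; 0 0 0 0 0 -0.001 0"}}

```text
clock: 24.45
tool_pos: [0.5581, -0.1641, 0.156]
tcp_rot: [-0.871, 1.388, 0.87]
force: [-1.3, 1.7, 6.8]
width: 0.049
```

```bash
python3 - <<'E'
from h import *
o=[]
for n,x,y in(("top",375,140),("side",300,130)):
    im=optics.read_camera(n)[:,:,::-1].copy();cv2.imwrite(f"pics/{n}7.png",im)
    o.append(overlay(im,n,x,y,80,100,5,[]))
cv2.imwrite("pics/o8.png",np.hstack(o))
E
```

```text
(no output)
```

View pics/o8.png

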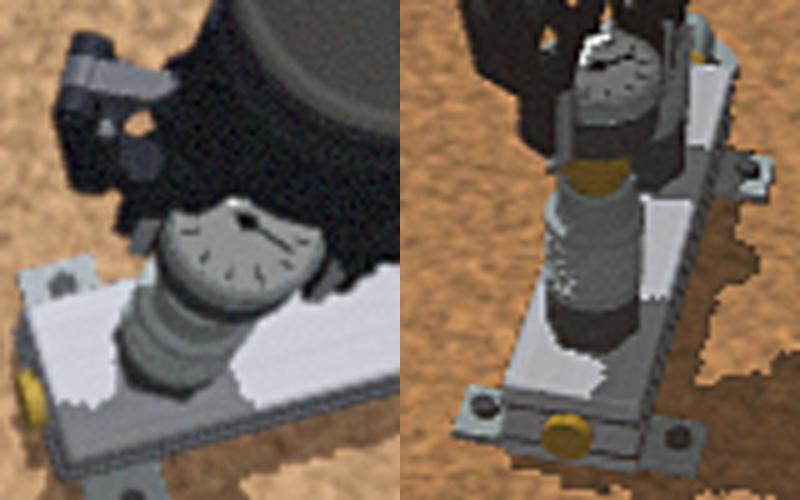

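The sleeve's top edge is still low at about (600,240) in the side crop, so it has not locked yet. Continuing in small steps.

>>> {"method": "jog_arm", "body": {"plan": "0 0 0 0 0 -0.0003 0; 0 0 0 0 0 -0.0006 0; 0 0 0 0 0 -0.001 0; 0 0 0 0 0 -0.001 0; 0 0 0 0 0 -0.001 0"}}

```text
clock: 24.97
tool_pos: [0.5579, -0.164, 0.1545]
tcp_rot: [-0.871, 1.389, 0.871]
force: [0.1, 1.4, 5.4]
width: 0.0488
```

>>> {"method": "jog_arm", "body": {"plan": "0 0 0 0 0 -0.0003 0; 0 0 0 0 0 -0.0006 0; 0 0 0 0 0 -0.001 0; 0 0 0 0 0 -0.001 0; 0 0 0 0 0 -0.001 0"}}

```text
clock: 25.38
tool_pos: [0.558, -0.164, 0.1538]
tcp_rot: [-0.871, 1.389, 0.871]
force: [-1.5, 1.0, 7.6]
width: 0.0486
```

>>> {"method": "jog_arm", "body": {"plan": "0 0 0 0 0 -0.0003 0; 0 0 0 0 0 -0.0005 0; 0 0 0 0 0 -0.0007 0; 0 0 0 0 0 -0.0007 0; 0 0 0 0 0 -0.0007 0"}}

```text
clock: 25.8
tool_pos: [0.5582, -0.1642, 0.1537]
tcp_rot: [-0.871, 1.388, 0.87]
force: [-2.4, 0.9, 10.7]
width: 0.0489
```

```bash
python3 - <<'E'
from h import *
o=[]
s=status.state();print(s["tool_pos"],s["force"])
tip=s["tool_pos"]-[0,0,.0522]
for n,x,y in(("top",375,140),("side",300,130)):
    im=optics.read_camera(n)[:,:,::-1].copy();cv2.imwrite(f"pics/{n}8.png",im)
    A=[(circ(*(tip+[0,0,.083]),.025),(0,0,255)),(circ(*(tip+[0,0,.054]),.025),(0,255,0))]
    o.append(overlay(im,n,x,y,80,100,5,A if n=="side" else []))
cv2.imwrite("pics/o9.png",np.hstack(o))
E
```

```text
[ 0.55820113 -0.1641945   0.15371874] [-2.43487001  0.85486533 10.70798163]
```

View pics/o9.png

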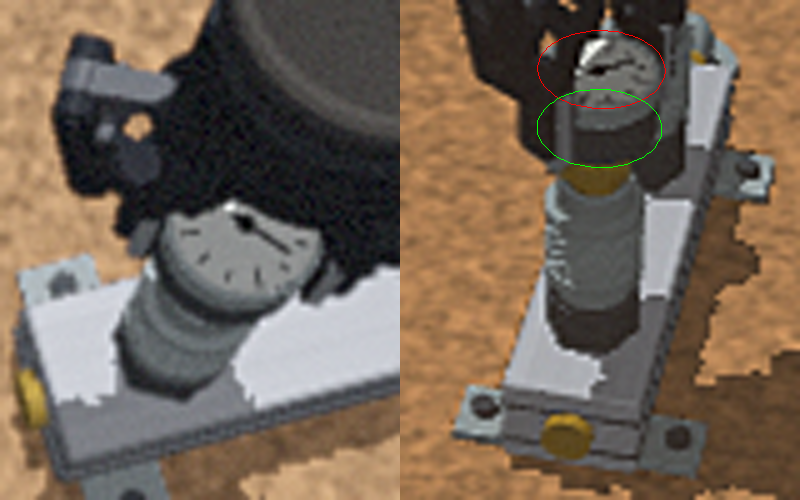

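```bash
python3 - <<'E'
import cv2,numpy as np
def c(f): return cv2.resize(cv2.imread(f)[155:205,320:355],None,fx=8,fy=10,interpolation=cv2.INTER_CUBIC)[:, :200+80]
cv2.imwrite("pics/cmp.png",cv2.resize(np.hstack([c(f"pics/side{i}.png") for i in(0,3,7,8)]),(800,400)))
E
```

```text
(no output)
```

View pics/cmp.png

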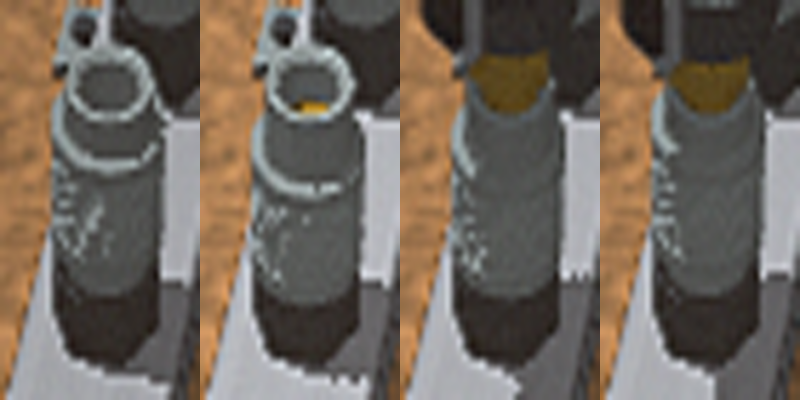

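The panels compare forward, latched, latched with the nipple in, and now. In the last one the sleeve's top ring (y≈150) and lower edge (y≈290) match the forward state, so it has locked. I'll unload, then open.

>>> {"method": "jog_arm", "body": {"plan": "0 0 0 0 0 0.0003 0; 0 0 0 0 0 0.0007 0; 0 0 0 0 0 0.001 0; 0 0 0 0 0 0.0012 0; 0 0 0 0 0 0.0012 0"}}

```text
clock: 26.32
tool_pos: [0.5579, -0.164, 0.154]
tcp_rot: [-0.871, 1.389, 0.871]
force: [-1.0, 1.4, 6.1]
width: 0.049
```

>>> {"method": "jog_arm", "body": {"plan": "0 0 0 0 0 0.0005 0; 0 0 0 0 0 0.001 0; 0 0 0 0 0 0.001 0; 0 0 0 0 0 0.001 0; 0 0 0 0 0 0.001 0"}}

```text
clock: 26.73
tool_pos: [0.5578, -0.1639, 0.1549]
tcp_rot: [-0.871, 1.389, 0.871]
force: [0.1, 0.9, 4.7]
width: 0.049
```

>>> {"method": "jog_arm", "body": {"plan": "0 0 0 0 0 0.0005 0; 0 0 0 0 0 0.001 0; 0 0 0 0 0 0.001 0; 0 0 0 0 0 0.001 0; 0 0 0 0 0 0.001 0"}}

```text
clock: 27.15
tool_pos: [0.5575, -0.1638, 0.1554]
tcp_rot: [-0.871, 1.39, 0.871]
force: [1.6, 0.6, -2.1]
width: 0.0487
```

Now −2.1 N: the nipple is holding against the lift, which confirms the lock. Releasing.

>>> {"method": "jog_arm", "body": {"plan": "0 0 0 0 0 0 0.3; 0 0 0 0 0 0 0.7; 0 0 0 0 0 0 1; 0 0 0 0 0 0 1; 0 0 0 0 0 0 1"}}

```text
clock: 27.57
tool_pos: [0.5574, -0.1641, 0.1558]
tcp_rot: [-0.871, 1.39, 0.871]
force: [-0.7, -0.4, 0.9]
width: 0.0854
```

>>> {"method": "jog_arm", "body": {"plan": "0 0 0 0 0 0.01 1; 0 0 0 0 0 0.03 1; 0 0 0 0 0 0.06 1; 0 0 0 0 0 0.09 1; 0 0 0 0 0 0.1 1"}}

```text
clock: 27.98
tool_pos: [0.5595, -0.165, 0.261]
tcp_rot: [-0.874, 1.384, 0.866]
force: [0.7, -0.8, 0.1]
width: 0.0853
```

>>> {"method": "jog_arm", "body": {"plan": "0 0 0 0 0.03 0 1; 0 0 0 0 0.07 0 1; 0 0 0 0 0.11 0 1; 0 0 0 0 0.15 0 1; 0 0 0 0 0.18 0 1"}}

```text
clock: 28.4
tool_pos: [0.5571, 0.0198, 0.2562]
tcp_rot: [-0.872, 1.388, 0.874]
force: [1.1, -0.4, -0.0]
width: 0.0854
```

```bash
python3 - <<'E'
from h import *
o=[]
s=status.state();print(s["tool_pos"],s["force"],s["width"])
tip=np.array([.558,-.1638,.1025])
for n,x,y in(("top",375,140),("side",300,130)):
    im=optics.read_camera(n)[:,:,::-1].copy();cv2.imwrite(f"pics/{n}9.png",im)
    A=[(circ(*(tip+[0,0,.083]),.025),(0,0,255))]
    o.append(overlay(im,n,x,y,80,100,5,A))
cv2.imwrite("pics/o10.png",np.hstack(o))
E
```

```text
[0.55714782 0.01980796 0.25623555] [ 1.07922915 -0.37425312 -0.03798484] 0.08536613536629052
```

View pics/o10.png

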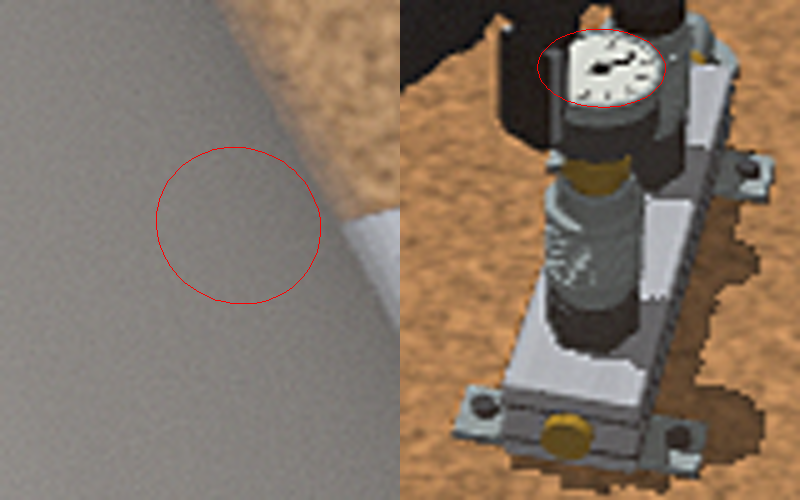

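View pics/side9.png

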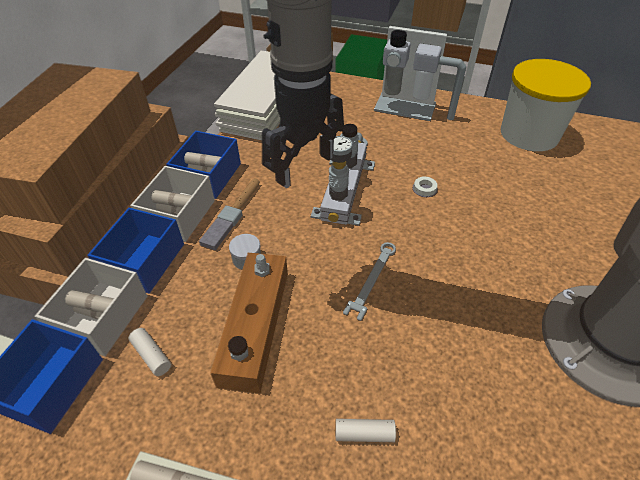

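The gauge stands in the coupler at about (342,150). Everything else looks unmoved. I'll clear the arm for a last look at the sleeve and the tilt.

>>> {"method": "jog_arm", "body": {"plan": "0 0 0 0 0.03 0 1; 0 0 0 0 0.07 0 1; 0 0 0 0 0.11 0 1; 0 0 0 0 0.15 0 1; 0 0 0 0 0.15 0 1"}}

```text
clock: 28.92
tool_pos: [0.5564, 0.1758, 0.2558]
tcp_rot: [-0.876, 1.384, 0.883]
force: [-0.6, 0.8, -0.3]
width: 0.0851
```

```bash
python3 - <<'E'
from h import *
o=[]
tip=np.array([.558,-.1638,.1025])
for n,x,y in(("top",375,140),("side",300,130)):
    im=optics.read_camera(n)[:,:,::-1].copy();cv2.imwrite(f"pics/{n}10.png",im)
    o.append(overlay(im,n,x,y,80,100,5,[]))
def c(f): return cv2.resize(cv2.imread(f)[140:205,315:355],None,fx=5,fy=5*100/65*1.0,interpolation=cv2.INTER_CUBIC)
o=[cv2.resize(x,(400,500)) for x in o]
cv2.imwrite("pics/o11.png",np.hstack(o))
cv2.imwrite("pics/cmp2.png",np.hstack([c("pics/side0.png"),c("pics/side3.png"),c("pics/side10.png")]))
E
```

```text
(no output)
```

View pics/o11.png

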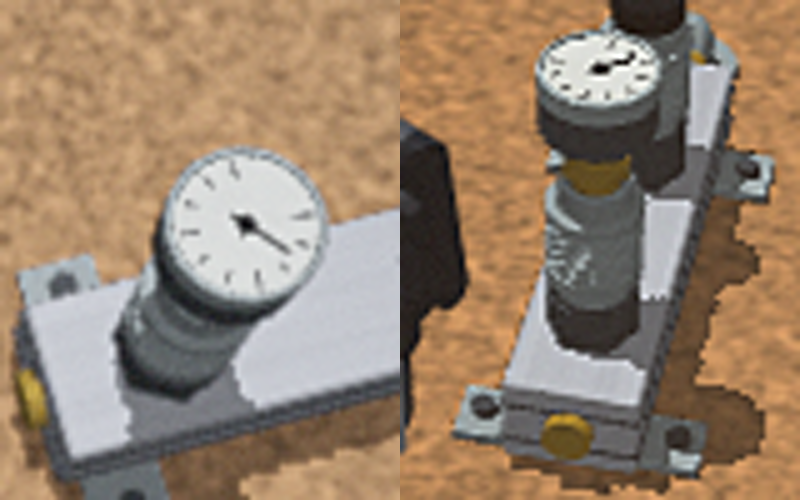

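View pics/cmp2.png

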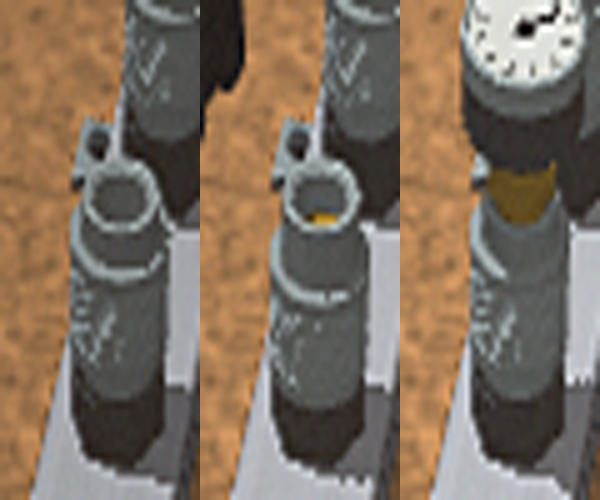

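```bash
python3 -c "
from cell import job_done; print(job_done())"
```

```text
the job is handed in; nothing more can be done
None
```

The gauge is fitted to the open coupler, locked and standing with the hand off it. I handed the job in at about 29 s; no verdict is reported.

- **Sleeve:** I gripped it at 20 N and drew it down to its stop, where the force on the tool reached about 15 N. I eased off and let go. The pictures then showed it staying back on its own, with the valve face raised in the bore.
- **Gauge:** I found the coupler's axis by closing the jaws on it in two directions, and centred the gauge in the grip the same way. I pushed it straight in in small steps to about 13.5 N total, its weight included.
- **Lock:** The sleeve was forward in the next picture. A light lift of about 2 N showed the nipple was held, so I released it.
- **Last checks:** In the side view the sleeve matches its starting forward position. Both views show the dial within about 1 px (2 mm) of where an upright gauge on the coupler's axis should be. The dust plug, hose tail, spanner, tape roll, ceramic rod and tin look unmoved.
- **Disagreements:** The two cameras differed by several millimetres on the coupler, so I relied on the contact measurements. Partway through drawing the sleeve back, the force briefly dropped to about zero with a 3 N sideways reading. I did not find out why, and it had no visible effect.

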